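# Hold the glue-stick box open for refilling

### The arm

A 6-joint arm with a two-finger parallel gripper is mounted at the origin on the work surface. World frame = base frame: x ahead of the robot, y to its left, z up, the work surface at z = 0. Lengths are in m, angles in rad, forces in N, time in s.
With the tool pointing down it reaches from about 0.375 to 0.975 m from the base axis. Payload 3.8 kg.
Tool frame: the origin (TCP) lies on the centre line of the jaws, within the pads' length; the fingertips stand 11 mm ahead of it and the grasp point (between the pads) lies 8 mm behind it (r.tips_ahead is the distance from the TCP to the fingertips, in m); z points along the fingers, y is the line along which they close (so a half turn about z gives the same grasp; the last joint's range is limited). The gripper opens to 88 mm and grips with 3 to 60 N. Pads are 18 mm wide; open, the fingers measure 123 mm over their backs; the gripper's body (75 mm by 187 mm) begins 45 mm behind the grasp point.
Start: joints at [1.075, 0.264, 1.604, -0, 1.274, -0.037], TCP at [0.299, 0.605, 0.25] pointing down, gripper open.
Joint ranges: [-2.63, 2.63], [-0.94, 2.18], [0.31, 2.57], [-1.31, 4.45], [0, 2.66], [-2.55, 2.55]. Speed limits (rad/s): [2.57, 2.57, 3.14, 3.14, 3.14, 3.14].

### API

Orientations are given as a 3x3 rotation matrix whose columns are the frame's x, y, z axes.
In Python, from bench import read_state, imaging, workorder, r gives the robot as it stands.
- The arm moves only by the tool arm_command, never from a script. Its argument "deltas" is a list of rows, each a list of 4 numbers: the shift along the tool's x, y, z in cm, then the turn about the tool's z in rad. A call has 1 to 20 rows; each row shifts and turns the commanded pose from where the row before left it, along the tool's axes as they then stand; what a row does not reach is not made up. A row lasts 1/12 s, in which the tool goes at most 41.7 mm and 7.16 degrees, less where a joint would pass 70% of its speed; a pose out of reach is approached as far as the arm can. A call is refused whole if a number of a shift passes 4.17 or a number of a turn 0.125, either way. A call with a gripper value outside its range is refused whole. "hand" is the opening, from 0 (shut) to 1 (fully open), set as the call begins (left out, the last holds). The fingers move at their own pace and stop on an object; the grip force is fixed at half the most. Time passes only in rows, so rows that do not move let the fingers close. It gives the time, the measured TCP pose, the force, the opening and the grip force at its end, in the units of the state.
- read_state(): the state, without advancing time (a new reading comes with each control period).
- imaging.capture(name): name is "scene" or "top" or "wrist"; returns (picture, depth): 420x560x3 uint8, red, green, blue; 420x560 float32, m along the optical axis (not along the pixel's ray), 0 where there is no reading.
- imaging.calibration(name): a dict with "mtx" (3x3 intrinsics, pixels), "extrinsics" (4x4, takes a point from world to camera coordinates). Camera axes: x right, y down, z forward; pixel columns grow to the right and rows downward; lengths in m; the calibration is good to about 2 mm. The wrist camera is an equidistant fisheye: a pixel r from the principal point sees the ray r / f radians off the axis. A picture is of the moment at which its call begins: read the wrist's pose just before it. calibration takes no time and is no camera call; for the wrist camera it gives the pose at the moment of the call.
- workorder.sign_off(): hands the job in; it is judged then, once.
The state is a dict: "time_s": time; "qpos": joint angles; "joint_velocities": joint speeds; "effort": joint torques, N m; "tcp_pos": TCP position; "tcp_rot": TCP orientation; "wrist_force": force on the tool from outside, world axes, zero at the start; "ft_torque": the same for the moment, N m; "grip_width": finger opening in m; "grasp_force": force on a finger pad.
Only numpy, scipy, OpenCV 4.12 (cv2) and the standard library are available. Lean on these libraries where they do the work, as an engineer would, in place of code of your own. Each camera call takes 0.05 s, during which the arm holds its last target. There are 200 camera calls.

### The job

A colleague is about to refill the glue-stick box: turn its orange twist cap a quarter turn counterclockwise (seen from above) to free the green lid, then raise the lid and hold it open at 60 degrees from closed, level with the red mark on the white disc. The lid falls shut by itself, so finish while still holding it steady there with the fingers; do not let go. Leave the phone, the green-capped jar and the bowl near the box where they are.

Things in the scene. Friction and masses are not known exactly. Their poses are not given: they have to be found in the camera images.
- glue_box: white open-topped box, 180 (x) x 240 (y) x 90 mm high, fixed to the table, glue sticks inside. Origin: centre of its underside; +x from its front (cap and handle side) to its hinge side, +y to the left seen from the front, z up. Yaw up to 0.4 rad either way. At y = +65 mm a bracket 46 mm deep on the front wall carries the twist cap.
- red_mark (a point): outer end of the radial red mark on the fixed white disc (110 mm across, 4 mm thick, upright, centred on the hinge line, just left of the box, centred at box y = +123 mm). The mark lies in the plane in which the lid's mid-plane lies when open by 60 degrees; its outer end is 68 mm from the hinge line.
- lid (a joint): opening angle of the green lid, rad: 0 closed (level), grows as the front edge rises and swings back (right-handed about box +y); 60 degrees is 1.047; stop at 1.9. Hinge line along the box's y at the rear rim. The lid, about 0.32 kg, swings freely and falls shut if let go below about 90 degrees. It cannot rise while the twist cap's tongue lies over it.
- lid_hinge (a point): middle of the lid's hinge line, 94 mm above the table, at box x = +90 mm, y = 0. Axes turn with the lid. The lid plate is 182 (from the hinge line forward) x 240 x 8 mm, its mid-plane through this line.
- lid_handle (a point): centre of the lid's yellow handle: a lying cylinder, 24 mm diameter, 36 mm long along box y, on an 18 mm wide arm ahead of the lid. It is 225 mm from the hinge line in the lid's mid-plane, at box y = -60 mm; lid closed: 94 mm above the table, 45 mm ahead of the front wall, free below. Pinched on its two flat ends from above it can turn between the pads as the lid swings.
- twist_cap (a joint): turn of the orange twist cap, rad: 0 with its tongue pointing to box +x over the lid, grows counterclockwise seen from above, stop at 1.6. The lid is free from about 1.15 on. Starts between 0 and 0.25; stays where it is left; turning it takes about 0.05 N m.
- cap_top (a point): centre of the top of the orange twist cap, on its upright axis, 136 mm above the table (box x = -114, y = +65 mm). A ribbed upright cylinder, 36 mm diameter, 36 mm high (100 to 136 mm above the table); at its foot a tongue 14 mm wide, 6 mm thick reaches 37 mm from the axis. It is captive and does not come off or rise.
- phone: small black keypad phone, 115 x 50 x 14 mm, lying to the right of the box, origin under its centre; leave alone
- paste_jar: white jar with green cap, 58 mm diameter, 75 mm high, standing to the left of the box, origin under its centre; leave alone
- bowl: white plastic bowl, 120 mm across, 50 mm high, standing to the right, origin under its centre; leave alone

How it is judged:
On the way:
1. the twist cap is turned until its tongue is clear, while the lid is still down (value of joint twist_cap above 1.15 rad and value of joint lid below 0.1 rad), for 0.1 s.
At the end, for the whole second after the job is handed in: The twist cap is undone (turned more than 1.1 rad) and the lid stands still at 60 degrees, give or take 8 degrees (0.907 to 1.187 rad), carried by the robot's fingers (more than 0.2 N) and not propped on the phone, jar or bowl (value of joint lid between 0.907 and 1.187 rad and velocity of joint lid between -0.1 and 0.1 rad/s and value of joint twist_cap above 1.1 rad and contact force between lid and the fingers above 0.2 N and contact force between lid and phone below 0.05 N and contact force between lid and paste_jar below 0.05 N and contact force between lid and bowl below 0.05 N); the arm keeps its last pose, push and grip.
It fails at once if the phone, the jar or the bowl is moved more than 3 cm (distance of any of phone, paste_jar, bowl from where it was at the start of the episode above 0.03 m).
It also fails if it takes over 48 s, if anything falls off the work surface, if the arm or the gripper's body presses on something with over 40 N, if the wrist force passes 120 N, or if a joint passes its speed limit or range.

## Working session

There is one attempt and no reset: what is moved stays moved. The work goes in short steps, Python scripts to look and compute and a tool call to move; the robot and the scene stay as the last step left them, time stands still between calls to the robot, and variables do not carry over. Pictures are saved under pics/ and viewed, at most 10 in all, crops included, and the job is handed in when it is done.

Besides the shell and the picture viewer there is one more tool, called in YAML: its name, and indented under it one key for each argument. arm_command: Moves the arm, as the interface text tells. Its arguments: {"type":"object","properties":{"deltas":{"type":"array","items":{"type":"array","items":{"type":"number"}}},"hand":{"type":"number"}},"required":["deltas"]}

```bash
mkdir -p pics; ls
python3 - <<'E'
from bench import read_state, imaging, r
import cv2,numpy as np
s=read_state(); print(s['time_s'],s['tcp_pos'],np.round(s['tcp_rot'],3).tolist(),s['grip_width'])
for n in ("scene","top"):
    p,d=imaging.capture(n); cv2.imwrite(f"pics/{n}0.png",p[:,:,::-1]); np.savez(f"{n}0.npz",p=p,d=d)
    c=imaging.calibration(n); print(n,np.round(c['mtx'],1).tolist(),np.round(c['extrinsics'],3).tolist())
E
```

```text
pics
0.0 [0.2986216  0.60459617 0.24841091] [[-0.897, 0.443, -0.001], [0.443, 0.897, -0.002], [0.0, -0.002, -1.0]] 0.08811667350801397
scene [[484.5, 0.0, 284.1], [0.0, 484.5, 208.4], [0.0, 0.0, 1.0]] [[-0.478, 0.879, 0.003, 0.332], [0.741, 0.404, -0.536, -0.372], [-0.472, -0.254, -0.844, 1.703], [0.0, 0.0, 0.0, 1.0]]
top [[392.5, 0.0, 278.3], [0.0, 392.5, 210.0], [0.0, 0.0, 1.0]] [[0.013, -1.0, -0.009, -0.075], [-0.985, -0.011, -0.171, 0.639], [0.17, 0.011, -0.985, 0.94], [0.0, 0.0, 0.0, 1.0]]
```

View pics/scene0.png

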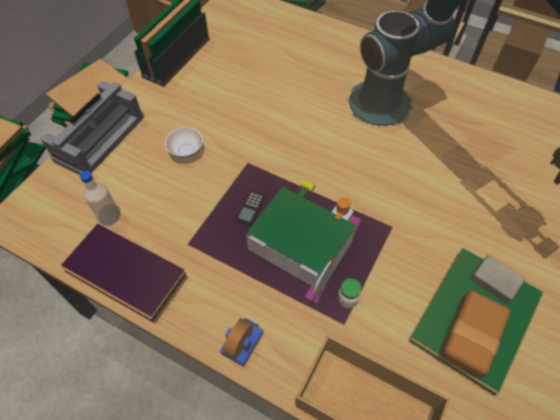

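View pics/top0.png

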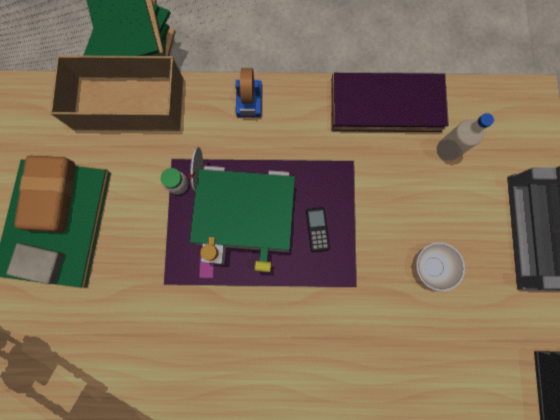

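The top view shows the orange cap at (209,253) with its tongue pointing up over the lid. The yellow handle is at (263,267), the green lid around (243,210), the jar at (173,180) and the phone at (318,230). The scene view shows the cap at (343,205) and the handle at (307,187).

```bash
cat > h.py <<'E'
import numpy as np,cv2
from bench import imaging
def cam(n):
    c=imaging.calibration(n); return np.array(c['mtx']),np.array(c['extrinsics'])
def ray(n,uv):
    K,E=cam(n); R,t=E[:3,:3],E[:3,3]
    d=R.T@np.linalg.inv(K)@[uv[0],uv[1],1]; return -R.T@t,d/np.linalg.norm(d)
def onz(n,uv,z):
    o,d=ray(n,uv); return o+d*(z-o[2])/d[2]
def tri(uv1,uv2,n1="top",n2="scene"):
    (a,u),(b,v)=ray(n1,uv1),ray(n2,uv2)
    s=np.linalg.lstsq(np.c_[u,-v],b-a,rcond=None)[0]
    p,q=a+u*s[0],b+v*s[1]; return (p+q)/2,np.linalg.norm(p-q)
def blob(p,lo,hi,box):
    x0,y0,x1,y1=box; m=cv2.inRange(cv2.cvtColor(p,cv2.COLOR_RGB2HSV),lo,hi)
    k=np.zeros_like(m); k[y0:y1,x0:x1]=m[y0:y1,x0:x1]
    c=max(cv2.findContours(k,cv2.RETR_EXTERNAL,cv2.CHAIN_APPROX_NONE)[0],key=cv2.contourArea)
    M=cv2.moments(c); return (M['m10']/M['m00'],M['m01']/M['m00']),c
E
python3 - <<'E'
from h import *
T=np.load('top0.npz');S=np.load('scene0.npz')
O=((8,150,120),(20,255,255));Y=((23,150,100),(33,255,255));G=((60,120,30),(90,255,255))
for nm,c,bt,bs in(("cap",O,(190,225,240,275),(325,190,365,225)),("handle",Y,(245,255,285,280),(290,175,325,200)),("jarcap",G,(155,160,189,200),(335,275,365,305))):
    t,ct=blob(T['p'],*c,bt);s,cs=blob(S['p'],*c,bs)
    P,g=tri(t,s);print(nm,np.round(t,1),np.round(s,1),cv2.boundingRect(ct),cv2.boundingRect(cs),np.round(P,4),round(g,4))
    d=T['d'];print('  depth z',d[int(t[1]),int(t[0])],)
t,ct=blob(T['p'],*G,(190,160,300,258));s,cs=blob(S['p'],*G,(245,180,358,275))
at=cv2.approxPolyDP(ct,5,True)[:,0];as_=cv2.approxPolyDP(cs,5,True)[:,0];print(at.tolist(),as_.tolist())
for a in at: print(a,np.round(onz("top",a,.098),4))
for a in as_: print('s',a,np.round(onz("scene",a,.098),4))
for n,D in(("top",T),("scene",S)):
    im=D['p'];x0,y0,x1,y1=(160,150,340,285) if n=="top" else (220,160,380,310)
    c=cv2.resize(im[y0:y1,x0:x1],None,fx=4,fy=4,interpolation=cv2.INTER_CUBIC)[:600,:800];cv2.imwrite(f"pics/{n}c.png",c[:,:,::-1])
E
```

```text
cap [208.7 250.2] [343.5 202.6] (201, 238, 15, 22) (337, 197, 14, 12) [0.5302 0.091  0.1374] 0.0033
  depth z 0.8984225
handle [262.8 265.9] [307.4 184.7] (255, 261, 16, 11) (301, 180, 13, 11) [ 0.498  -0.0322  0.0979] 0.001
  depth z 0.9199296
jarcap [170.8 177.7] [350.6 287.3] (161, 169, 20, 19) (342, 279, 18, 17) [0.7167 0.206  0.0731] 0.001
  depth z 0.9887771
[[198, 170], [190, 241], [206, 242], [212, 235], [217, 243], [259, 246], [260, 257], [268, 247], [289, 248], [293, 177]] [[283, 189], [248, 232], [320, 272], [352, 225]]
[198 170] [0.7308 0.132  0.098 ]
[190 241] [0.555  0.1427 0.098 ]
[206 242] [0.5531 0.1042 0.098 ]
[212 235] [0.5701 0.0906 0.098 ]
[217 243] [0.5511 0.0778 0.098 ]
[259 246] [ 0.5451 -0.0228  0.098 ]
[260 257] [ 0.5191 -0.0257  0.098 ]
[268 247] [ 0.543  -0.0443  0.098 ]
[289 248] [ 0.5413 -0.0944  0.098 ]
[293 177] [ 0.7155 -0.1027  0.098 ]
s [283 189] [ 0.5446 -0.0862  0.098 ]
s [248 232] [ 0.7139 -0.1017  0.098 ]
s [320 272] [0.7268 0.1216 0.098 ]
s [352 225] [0.5591 0.1362 0.098 ]
```

View pics/topc.png

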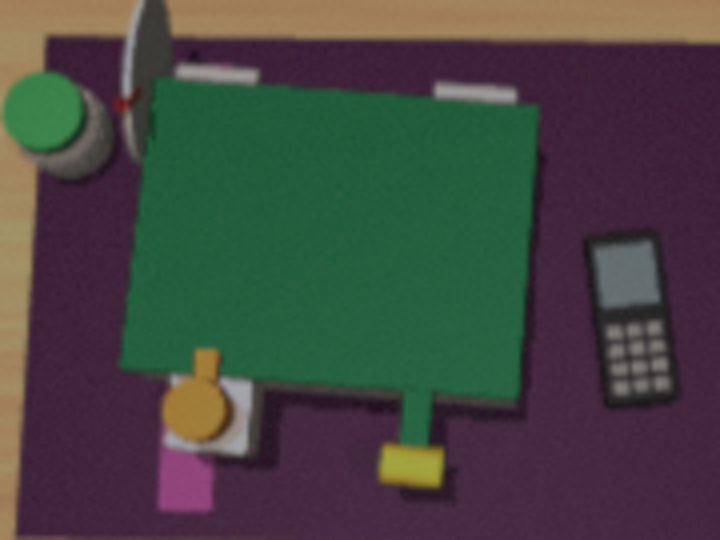

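Two views and the box geometry agree. Yaw is about -0.061, the cap axis about (0.527, 0.090) with its top about 0.137, and the handle about (0.498, -0.032, 0.097). I'll move above the cap, then turn the jaws so their closing line lies along world x.

arm_command:
  deltas:
    - [-3.09,-2.57,0,0]
    - [-3.09,-2.57,0,0]
    - [-3.09,-2.57,0,0]
    - [-3.09,-2.57,0,0]
    - [-3.09,-2.57,0,0]
    - [-3.09,-2.57,0,0]
    - [-3.09,-2.57,0,0]
    - [-3.09,-2.57,0,0]
    - [-3.09,-2.57,0,0]
    - [-3.09,-2.57,0,0]
    - [-3.09,-2.57,0,0]
    - [-3.09,-2.57,0,0]
    - [-3.09,-2.57,0,0]
    - [-3.09,-2.57,0,0]
  hand: 1

```text
time_s: 1.27
tcp_pos: [0.5275, 0.089, 0.2494]
tcp_rot: [[-0.897, 0.443, -0.0], [0.443, 0.897, 0.0], [0.0, -0.0, -1.0]]
wrist_force: [0.2, 0.0, 0.2]
grip_width: 0.0881
grasp_force: 0.0
```

arm_command:
  deltas:
    - [0,0,0,0.117]
    - [0,0,0,0.117]
    - [0,0,0,0.117]
    - [0,0,0,0.117]
    - [0,0,0,0.117]
    - [0,0,0,0.117]
    - [0,0,0,0.117]
    - [0,0,0,0.117]
    - [0,0,0,0.117]
    - [0,0,0,0]
    - [0,0,0,0]

```text
time_s: 2.18
tcp_pos: [0.5271, 0.091, 0.2493]
tcp_rot: [[-0.062, 0.998, -0.001], [0.998, 0.062, -0.0], [-0.0, -0.001, -1.0]]
wrist_force: [1.1, -0.1, 0.2]
grip_width: 0.0882
grasp_force: 0.0
```

Run:
```python
from bench import read_state, imaging
import cv2,numpy as np
s=read_state(); print(s['time_s'],s['tcp_pos'],np.round(s['tcp_rot'],3).tolist(),s['qpos'])
p,d=imaging.capture("wrist"); c=imaging.calibration("wrist");print(c['mtx'],np.round(c['extrinsics'],3).tolist())
cv2.imwrite("pics/w1.png",p[:,:,::-1])
```

```text
2.1833 [0.52712875 0.09096684 0.24927715] [[-0.062, 0.998, -0.001], [0.998, 0.062, -0.0], [-0.0, -0.001, -1.0]] [ 1.24351350e-01 -8.09101272e-04  1.90244858e+00 -5.11828522e-05
  1.24081596e+00  6.20748823e-02]
[[325.1922621    0.         281.23737372]
 [  0.         325.1922621  207.75899273]
 [  0.           0.           1.        ]] [[0.998, 0.063, -0.001, -0.531], [0.061, -0.961, 0.27, 0.018], [0.016, -0.27, -0.963, 0.405], [0.0, 0.0, 0.0, 1.0]]
```

View pics/w1.png

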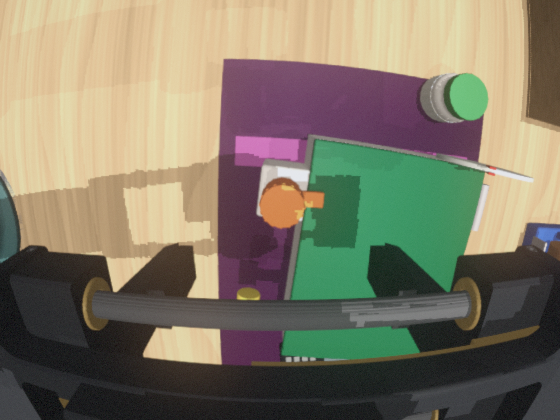

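The wrist view shows the cap's top centred near (283,203), its tongue to the right over the lid ending at (324,200), and the bracket free around it. I'll check the cap against this ray.

```bash
cat >> h.py <<'E'
def wray(uv):
    K,E=cam("wrist"); v=(np.array(uv)-K[:2,2])/K[0,0]; th=np.linalg.norm(v)
    d=np.r_[v/th*np.sin(th),np.cos(th)]; R=E[:3,:3]; return -R.T@E[:3,3],R.T@d
def wonz(uv,z):
    o,d=wray(uv); return o+d*(z-o[2])/d[2]
E
python3 - <<'E'
from h import *
p=cv2.imread('pics/w1.png')[:,:,::-1].copy()
c,ct=blob(p,(3,120,60),(22,255,255),(250,165,335,240))
print(c,cv2.boundingRect(ct)); m=ct[ct[:,0,0]<296]; print(cv2.minEnclosingCircle(m))
print(wonz(cv2.minEnclosingCircle(m)[0],.136),"tip",wonz((324,200),.106))
E
```

```text
(286.5399435309749, 202.5722471350274) (259, 178, 65, 51)
((281.3055419921875, 203.0), 25.203367233276367)
[0.52640195 0.09429097 0.136     ] tip [0.56459771 0.09154801 0.106     ]
```

arm_command:
  deltas:
    - [0.05,0,3,0]
    - [0,0,3,0]
    - [0,0,3,0]
    - [0,0,2.5,0]
    - [0,0,1.3,0]
    - [0,0,0,0]
    - [0,0,0,0]

```text
time_s: 2.82
tcp_pos: [0.5267, 0.0914, 0.121]
tcp_rot: [[-0.061, 0.998, -0.002], [0.998, 0.061, -0.0], [-0.0, -0.002, -1.0]]
wrist_force: [1.0, 0.5, -0.4]
grip_width: 0.0879
grasp_force: 0.0
```

arm_command:
  deltas:
    - [0,0,0,0]
    - [0,0,0,0]
    - [0,0,0,0]
    - [0,0,0,0]
    - [0,0,0,0]
    - [0,0,0,0]
    - [0,0,0,0]
    - [0,0,0,0]
    - [0,0,0,0]
    - [0,0,0,0]
  hand: 0

```text
time_s: 3.65
tcp_pos: [0.5275, 0.0915, 0.1217]
tcp_rot: [[-0.059, 0.998, 0.0], [0.998, 0.059, -0.0], [-0.0, 0.0, -1.0]]
wrist_force: [-0.9, -0.2, 0.0]
grip_width: 0.0352
grasp_force: 30.0
```

Gripped at 35 mm, which matches the cap. Turning counterclockwise (negative about tool z) by 1.45 rad.

arm_command:
  deltas:
    - [0,0,0,-0.09]
    - [0,0,0,-0.09]
    - [0,0,0,-0.09]
    - [0,0,0,-0.09]
    - [0,0,0,-0.09]
    - [0,0,0,-0.09]
    - [0,0,0,-0.09]
    - [0,0,0,-0.09]
    - [0,0,0,-0.09]
    - [0,0,0,-0.09]
    - [0,0,0,-0.09]
    - [0,0,0,-0.09]
    - [0,0,0,-0.09]
    - [0,0,0,-0.09]
    - [0,0,0,-0.09]
    - [0,0,0,-0.1]
    - [0,0,0,0]
    - [0,0,0,0]
    - [0,0,0,0]

```text
time_s: 5.23
tcp_pos: [0.5275, 0.0916, 0.1218]
tcp_rot: [[-0.998, 0.064, 0.0], [0.064, 0.998, 0.0], [-0.0, 0.0, -1.0]]
wrist_force: [0.3, 0.8, 1.0]
grip_width: 0.0351
grasp_force: 30.0
```

arm_command:
  deltas:
    - [0,0,0,0]
    - [0,0,0,0]
    - [0,0,0,0]
    - [0,0,0,0]
    - [0,0,0,0]
    - [0,0,0,0]
    - [0,0,-2,0]
    - [0,0,-3,0]
    - [0,0,-3,0]
    - [0,0,-3,0]
    - [0,0,0,0]
  hand: 1

```text
time_s: 6.15
tcp_pos: [0.5313, 0.092, 0.239]
tcp_rot: [[-0.998, 0.062, 0.012], [0.062, 0.998, 0.001], [-0.011, 0.002, -1.0]]
wrist_force: [0.2, 0.4, 0.3]
grip_width: 0.0882
grasp_force: 0.0
```

Run:
```python
from h import *
from bench import read_state
s=read_state(); print(s['time_s'],s['tcp_pos'],np.round(s['tcp_rot'],3).tolist())
w=imaging.capture("wrist")[0]; t=imaging.capture("top")[0]
x=cv2.resize(t[190:285,180:300],(480,380),interpolation=cv2.INTER_CUBIC)
cv2.imwrite("pics/w2.png",w[:,:,::-1])
c,ct=blob(w,(23,120,60),(33,255,255),(150,60,540,330));print('yellow',c,cv2.boundingRect(ct),wonz(c,.106),wonz(c,.094))
```

```text
6.15 [0.53133807 0.09200045 0.23898329] [[-0.998, 0.062, 0.012], [0.062, 0.998, 0.001], [-0.011, 0.002, -1.0]]
yellow (157.60710553814002, 169.8537095088819) (150, 158, 16, 26) [ 0.49254601 -0.0122722   0.106     ] [ 0.49412961 -0.01719503  0.094     ]
```

View pics/w2.png

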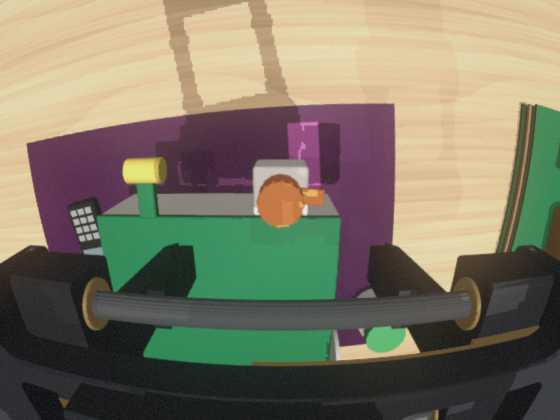

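The tongue now points right in the image (box +y), clear of the lid at about 90°, and the lid is still down. The handle shows at (145,171). Moving over it and checking there.

arm_command:
  deltas:
    - [0.54,-3.14,0,0]
    - [0.54,-3.14,0,0]
    - [0.54,-3.14,0,0]
    - [0.54,-3.14,0,0]
    - [0,0,0,0]
    - [0,0,0,0]
    - [0,0,0,0]

```text
time_s: 6.83
tcp_pos: [0.4974, -0.0322, 0.2303]
tcp_rot: [[-0.998, 0.063, -0.002], [0.063, 0.998, 0.001], [0.002, 0.001, -1.0]]
wrist_force: [0.3, -0.6, -0.0]
grip_width: 0.0882
grasp_force: 0.0
```

Run:
```python
from h import *
from bench import read_state
s=read_state(); R=s['tcp_rot'];print(s['time_s'],s['tcp_pos'],np.round(R,3).tolist())
w=imaging.capture("wrist")[0]
c,ct=blob(w,(23,120,60),(33,255,255),(200,100,400,330));print('yellow',c,cv2.boundingRect(ct))
t,ctt=blob(imaging.capture("top")[0],(23,150,100),(33,255,255),(245,250,285,280))
for z in(.094,.1,.106):print(z,wonz(c,z))
(a,u),(b,v)=wray(c),ray("scene",(307.4,184.7))
k=np.linalg.lstsq(np.c_[u,-v],b-a,rcond=None)[0];print('tri',a+u*k[0],b+v*k[1])
```

```text
6.8333 [ 0.49739343 -0.0321745   0.23025756] [[-0.998, 0.063, -0.002], [0.063, 0.998, 0.001], [0.002, 0.001, -1.0]]
yellow (281.6146548904154, 201.737160614982) (261, 189, 43, 27)Traceback (most recent call last):
  File "<stdin>", line 6, in <module>
  File "h.py", line 17, in blob
    c=max(cv2.findContours(k,cv2.RETR_EXTERNAL,cv2.CHAIN_APPROX_NONE)[0],key=cv2.contourArea)
ValueError: max() iterable argument is empty
```

Run:
```python
from h import *
c=(281.6,201.7)
for z in(.094,.1,.106):print(z,wonz(c,z))
(a,u),(b,v)=wray(c),ray("scene",(307.4,184.7))
k=np.linalg.lstsq(np.c_[u,-v],b-a,rcond=None)[0];print('tri',a+u*k[0],b+v*k[1])
```

```text
0.094 [ 0.49866336 -0.03136304  0.094     ]
0.1 [ 0.49710582 -0.03128586  0.1       ]
0.106 [ 0.49554827 -0.03120867  0.106     ]
tri [ 0.49761818 -0.03131125  0.09802625] [ 0.49776602 -0.03180828  0.09807102]
```

The handle is confirmed at (0.498, -0.032), height as expected. Descending to pinch it.

arm_command:
  deltas:
    - [-0.05,0.05,3,0]
    - [0,0,3,0]
    - [0,0,3,0]
    - [0,0,3,0]
    - [0,0,1.6,0]
    - [0,0,0.8,0]
    - [0,0,0,0]
    - [0,0,0,0]

```text
time_s: 7.6
tcp_pos: [0.4991, -0.0314, 0.088]
tcp_rot: [[-0.998, 0.061, -0.0], [0.061, 0.998, 0.0], [0.0, 0.0, -1.0]]
wrist_force: [-0.7, 1.2, 0.4]
grip_width: 0.0882
grasp_force: 0.0
```

arm_command:
  deltas:
    - [0,0,0,0]
    - [0,0,0,0]
    - [0,0,0,0]
    - [0,0,0,0]
    - [0,0,0,0]
    - [0,0,0,0]
    - [0,0,0,0]
    - [0,0,0,0]
    - [0,0,0,0]
    - [0,0,0,0]
  hand: 0

```text
time_s: 8.43
tcp_pos: [0.4986, -0.0318, 0.0877]
tcp_rot: [[-0.998, 0.062, -0.0], [0.062, 0.998, 0.001], [0.0, 0.001, -1.0]]
wrist_force: [-0.4, 2.2, -0.1]
grip_width: 0.0357
grasp_force: 30.0
```

Gripped at 36 mm. The tool's -x lines up with box +x. Next, the arc numbers.

```bash
python3 -c "
import numpy as np
a=np.radians(np.arange(0,61,3));print(np.round(np.c_[22.5*np.diff(np.cos(a)),-22.5*np.diff(np.sin(a))],2).tolist())"
```

```text
[[-0.03, -1.18], [-0.09, -1.17], [-0.15, -1.17], [-0.21, -1.16], [-0.27, -1.15], [-0.33, -1.13], [-0.39, -1.11], [-0.45, -1.09], [-0.51, -1.06], [-0.56, -1.04], [-0.62, -1.0], [-0.67, -0.97], [-0.72, -0.93], [-0.77, -0.9], [-0.81, -0.85], [-0.85, -0.81], [-0.9, -0.77], [-0.93, -0.72], [-0.97, -0.67], [-1.0, -0.62]]
```

arm_command:
  deltas:
    - [-0.03,0,-1.18,0]
    - [-0.09,0,-1.17,0]
    - [-0.15,0,-1.17,0]
    - [-0.21,0,-1.16,0]
    - [-0.27,0,-1.15,0]
    - [-0.33,0,-1.13,0]
    - [-0.39,0,-1.11,0]
    - [-0.45,0,-1.09,0]
    - [-0.51,0,-1.06,0]
    - [-0.56,0,-1.04,0]
    - [0,0,0,0]
    - [0,0,0,0]

```text
time_s: 9.43
tcp_pos: [0.5283, -0.0338, 0.2018]
tcp_rot: [[-0.998, 0.062, -0.001], [0.062, 0.998, 0.0], [0.001, 0.0, -1.0]]
wrist_force: [-5.7, 3.3, 1.1]
grip_width: 0.0355
grasp_force: 30.0
```

arm_command:
  deltas:
    - [-0.62,0,-1.0,0]
    - [-0.67,0,-0.97,0]
    - [-0.72,0,-0.93,0]
    - [-0.77,0,-0.9,0]
    - [-0.81,0,-0.85,0]
    - [-0.85,0,-0.81,0]
    - [-0.9,0,-0.77,0]
    - [-0.93,0,-0.72,0]
    - [-0.97,0,-0.67,0]
    - [-1.0,0,-0.62,0]
    - [0,0,0,0]
    - [0,0,0,0]
    - [0,0,0,0]
    - [0,0,0,0]

```text
time_s: 10.6
tcp_pos: [0.6108, -0.0391, 0.2839]
tcp_rot: [[-0.998, 0.062, 0.002], [0.062, 0.998, -0.0], [-0.002, -0.0, -1.0]]
wrist_force: [-2.2, 1.8, 6.7]
grip_width: 0.0356
grasp_force: 30.0
```

Run:
```python
from h import *
from bench import read_state
s=read_state(); print(s['time_s'],s['tcp_pos'],s['wrist_force'],s['grip_width'],np.abs(s['joint_velocities']).max())
t=imaging.capture("top")[0]; q=imaging.capture("scene")[0]
a=cv2.resize(t[130:285,150:350],(516,400),interpolation=cv2.INTER_CUBIC)[:,:400];b=cv2.resize(q[150:320,220:390],(400,400),interpolation=cv2.INTER_CUBIC)
cv2.imwrite("pics/f.png",np.hstack([a,b])[:,:,::-1])
```

```text
10.6 [ 0.61082181 -0.03907426  0.28392373] [-2.23467777  1.76110194  6.72667303] 0.035619844871175976 0.006265122080829779
```

View pics/f.png

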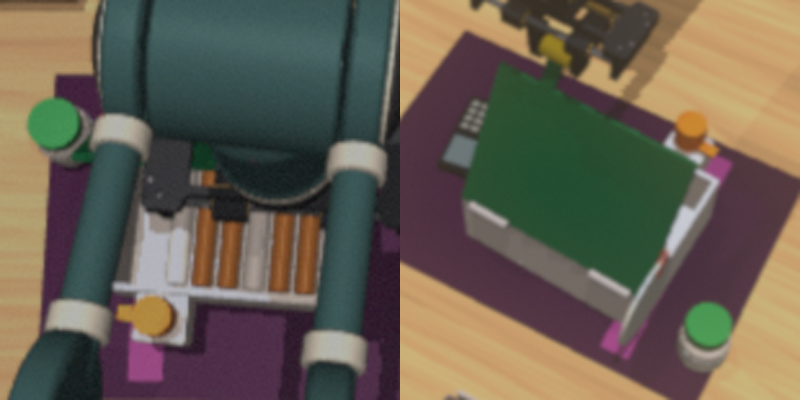

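The picture shows the lid raised, with the yellow handle between the fingers at (555,52). The tongue is clear to the left, and the jar and phone look unmoved. The kinematics give about 60°, so I'll check the lid plane from scene depth.

Run:
```python
from h import *
p,d=imaging.capture("scene"); K,E=cam("scene")
m=cv2.inRange(cv2.cvtColor(p,cv2.COLOR_RGB2HSV),(60,120,20),(90,255,255)); k=np.zeros_like(m); k[185:265,252:340]=m[185:265,252:340]
k=cv2.erode(k,np.ones((9,9))); v,u=np.nonzero((k>0)&(d>0)); z=d[v,u]
P=(np.linalg.inv(K)@np.array([u*z,v*z,z])-E[:3,3:]).T@E[:3,:3]
n=np.linalg.svd(P-P.mean(0),full_matrices=False)[2][2]; print(len(u),n,np.degrees(np.arccos(abs(n[2]))))
S0=np.load('scene0.npz')['p']; G=((60,120,30),(90,255,255))
print(blob(p,*G,(335,275,365,305))[0],blob(S0,*G,(335,275,365,305))[0])
```

```text
1761 [-0.86679428  0.05804101 -0.49527661] 60.31200770927468
(350.52862745098037, 287.2156862745098) (350.6245120999219, 287.25448868071817)
```

The lid measures 60.3° and the jar hasn't moved. Handing in.

```bash
python3 -c "
from bench import workorder
print(workorder.sign_off())"
```

```text
the job is handed in; nothing more can be done
None
```

The twist cap is turned about 90° counterclockwise and the lid is held still at about 60° (60.3° measured) by the fingers on the handle; the job is handed in, the jar measured unmoved, and the phone and bowl were not touched.

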